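# Load the marking station and hold its run key

## Robot

A 6-joint arm with a two-finger parallel gripper is mounted at the origin on the work surface. World frame = base frame: x ahead of the robot, y to its left, z up, the work surface at z = 0. Lengths are in m, angles in rad, forces in N, time in s.
With the tool pointing down it reaches from about 0.325 to 0.9 m from the base axis. Payload 6.1 kg.
Tool frame: the origin (TCP) lies midway between the tips of the shut fingers; the grasp point (between the pads) lies 19 mm behind it; z points along the fingers, y is the line along which they close (so a half turn about z gives the same grasp; the last joint's range is limited). The gripper opens to 85 mm and grips with 20 to 120 N. Pads are 22 mm wide; open, the fingers measure 114 mm over their backs; the gripper's body (76 mm by 85 mm) begins 54 mm behind the grasp point. The pads swing forward as they close: fully open they stand 13 mm farther back than shut.
Start: joints at [-0.126, 0.22, 1.526, -0, 1.395, -0.126], TCP at [0.625, -0, 0.231] pointing down, gripper open.
Joint ranges: [-2.98, 2.98], [-0.91, 2.08], [0.09, 2.57], [-1.24, 4.39], [0.2, 2.65], [-2.68, 2.68]. Speed limits (rad/s): [2.57, 2.57, 3.01, 3.14, 3.14, 3.14].

## Interface

Orientations are given as [roll, pitch, yaw] about the fixed x, y, z axes, in that order (R = Rz(yaw) Ry(pitch) Rx(roll)).
In Python, from plant import movep, move_l, set_joints, gripper_to, hold, inverse_kinematics, observe, get_image, get_calibration, Unreachable, job_done gives the robot as it stands. Calls block until the motion is done:
- movep(position, orientation): joint-space move of the TCP to a pose.
- move_l(position, feed=0.15, rotation=None, max_force=None): straight line of the TCP; rotation=None keeps the orientation; feed is the mean speed in m/s. With max_force (N) it stops when the force on the tool has changed by that much, and returns True; else False.
- set_joints(angles): joint-space move.
- gripper_to(opening, f_grip=None): finger opening in m; f_grip is the grip in N (None keeps the last); returns when the fingers have stopped.
- hold(seconds).
- inverse_kinematics(position, orientation): joint angles nearest the present ones, or None.
- observe(): the state.
- get_image(name): name is "scene" or "side" or "wrist"; returns (picture, depth): 420x560x3 uint8, red, green, blue; 420x560 float32, m along the optical axis (not along the pixel's ray), 0 where there is no reading.
- get_calibration(name): a dict with "intrinsics" (3x3 intrinsics, pixels), "world_from_camera" (4x4, takes a point from camera to world coordinates). Camera axes: x right, y down, z forward; pixel columns grow to the right and rows downward; lengths in m; the calibration is good to about 2 mm. The wrist camera is an equidistant fisheye: a pixel r from the principal point sees the ray r / f radians off the axis. A picture is of the moment at which its call begins: read the wrist's pose just before it. get_calibration takes no time and is no camera call; for the wrist camera it gives the pose at the moment of the call.
A pose or a line that the arm cannot do raises Unreachable and nothing moves.
- job_done(): hands the job in, once; it reports no verdict.
The state is a dict: "time_s": time; "q": joint angles; "joint_velocities": joint speeds; "joint_torque": joint torques, N m; "eef_pos": TCP position; "tcp_rot": TCP orientation; "ft_force": force on the tool from outside, world axes, zero at the start; "torque": the same for the moment, N m; "opening": finger opening in m.
Only numpy, scipy, OpenCV 4.12 (cv2) and the standard library are available. Lean on these libraries where they do the work, as an engineer would, in place of code of your own. Each camera call takes 0.05 s, during which the arm holds its last target. There are 200 camera calls.

## Task

Load the marking station by hanging the upside-down-U aluminium bracket over its square steel bar, one leg on each side and resting right down on it, clear of the posts, and let it go. Then take the red key from its stand, push it into the lock on the yellow box until it is fully home, wiggling past the sticky pins, and only then turn it clockwise (seen from above) a quarter turn and keep it there against the return spring: finish while still gripping the turned key. Leave everything else on the table where it is.

Things in the scene. Friction and masses are not known exactly. Their poses are not given: they have to be found in the camera images.
- bracket_center (a point): centre of the aluminium bracket, an upside-down U of 3 mm sheet, at the start on the table on its two legs: 34 mm across the legs (x axis), 60 mm long (y axis), 63 mm tall (z up); inside open 28 mm wide, 60 mm high, open below and at both y ends. About 0.12 kg. The same after a half turn.
- bar_mid (a point): middle of the TOP face of the station's level square steel bar, 90 mm above the table: 20 mm wide (x axis), 20 mm high, along the y axis, 210 mm free between two grey posts level with its top. With the bracket hung right, its top on the bar, its centre is 28.5 mm below this point.
- station: marking station, fixed: aluminium base plate 300 x 250 x 12 mm; its origin is on the table straight under bar_mid, axes as there. The blue and white marking head, up to 197 mm high, begins 138 mm beyond the bar in +x.
- key_bow (a point): centre of the key's red grip: 24 mm wide (x axis), 12 mm thick (y axis, pinch this), 44 mm tall (z up), flat faces. At the start the key stands upright in the loose slot of the grey stand (50 x 50 x 40 mm), whose top is 22 mm below this point. 0.06 kg. The key is the same after a half turn.
- key_tip (a point): lower end of the key's steel blade, 48 mm below the grip's centre. The blade is 26 mm long below the grip, 16 mm wide (x) and 5 mm thick (y); its last 6 mm taper to 8 x 1.6 mm.
- lock_mouth (a point): centre of the keyhole in the brass top face of the lock, 75 mm above the table. Slot 18.5 x 7 mm, 28 mm deep; at plug value 0 its long side lies along this x axis. Does not turn with the plug. Key home: grip's underside on the face, tip 26 mm below it. Two sprung sticky pins, 9 and 17 mm down, resist with about 10 to 15 N; small twists or side wiggles help.
- lock: fixed yellow box, 100 x 120 x 45 mm, with the lock's dark steel turret (60 mm dia) on top; origin on the table under the keyhole, axes as lock_mouth. On the turret a white dot at +x and a green dot at -y: the turn takes the slot's end from white to green.
- plug (a joint): angle of the lock plug, rad: 0 at rest, grows clockwise seen from above to a stop at 1.57. A spring drives it back to 0 (0.03 N m at 0, about 0.14 at a quarter turn), so it stays turned only while the key is held. The blade has about 0.15 rad of play in the slot: turn the hand a little more.
- carton_a: white 70 x 70 x 80 mm carton with a blue band; bystander, origin under its centre
- carton_b: white 70 x 70 x 80 mm carton with a blue band; bystander, origin under its centre
- glue: white bottle with orange cap, 52 mm dia, 130 mm tall; bystander, origin under its centre
- tape: yellow tape roll, 60 mm dia, 24 mm high, lying flat between the key box and the station; bystander, origin under its centre
- driver: screwdriver lying on the table; bystander
- red_bin: small red open bin, 120 x 90 x 50 mm; bystander, origin under its centre
- mug: white mug, 76 mm dia, 90 mm tall; bystander, origin under its centre
Not all that is in view belongs to the job. Of the things shaped like the part that bears bracket_center, the aluminium one is meant.

How it is judged:
By the outcome, as a careful person would: the job done as asked, in the order asked, and still so for the second after the job is handed in, while the arm keeps its last pose, push and grip.
It also fails if it takes over 72 s, if anything falls off the work surface, if the arm or the gripper's body presses on something with over 40 N, if the wrist force passes 120 N, or if a joint passes its speed limit or range.

## Working session

There is one attempt and no reset: what is moved stays moved. The work goes in short steps, each a Python script; the robot and the scene stay as the last script left them, time stands still between calls to the robot, and variables do not carry over. Pictures are saved under pics/ and viewed, on a budget of 10 in all, crops included, one or two more only if the job needs it, and the job is handed in when it is done.

```bash
ls; mkdir -p pics; cat > h.py <<'E'
import numpy as np, cv2
from plant import *
def snap(name, fn):
    c=get_calibration(name); im,d=get_image(name)
    np.savez('pics/'+fn+'.npz',im=im,d=d,K=c['intrinsics'],T=c['world_from_camera'])
    cv2.imwrite('pics/'+fn+'.png',im[:,:,::-1]); return im,d,c
def load(fn):
    z=np.load('pics/'+fn+'.npz'); return z['im'],z['d'],np.array(z['K']),np.array(z['T'])
def cloud(fn):
    im,d,K,T=load(fn); v,u=np.mgrid[:d.shape[0],:d.shape[1]]
    P=np.stack([(u-K[0,2])/K[0,0]*d,(v-K[1,2])/K[1,1]*d,d],-1)@T[:3,:3].T+T[:3,3]
    P[d<=0]=np.nan; return im,P
E
python3 - <<'E'
from h import *
o=observe(); print({k:np.round(v,3) for k,v in o.items()})
ims=[snap(n,n+'0')[0] for n in('scene','side')]
snap('wrist','wrist0')
for n in ('scene','side'):
    im=load(n+'0')[0]; cv2.imwrite(f'pics/{n}0b.png',cv2.resize(im,(800,600),interpolation=cv2.INTER_CUBIC)[:,:,::-1]); c=get_calibration(n); print(np.round(c['intrinsics'],1),np.round(c['world_from_camera'],3))
E
```

```text
pics
{'time_s': np.float64(0.0), 'q': array([-0.126,  0.221,  1.528,  0.   ,  1.395, -0.126]), 'joint_velocities': array([ 0.   ,  0.001,  0.001, -0.001, -0.001,  0.   ]), 'joint_torque': array([-1.0000e-03, -4.9691e+01, -3.8939e+01, -0.0000e+00,  1.1000e-02,
        0.0000e+00]), 'eef_pos': array([0.624, 0.   , 0.23 ]), 'tcp_rot': array([-3.14 , -0.   ,  1.571]), 'ft_force': array([ 0.061,  0.526, -0.082]), 'torque': array([-0.015,  0.014,  0.026]), 'opening': np.float64(0.085)}
[[508.    0.  277.6]
 [  0.  508.  220.3]
 [  0.    0.    1. ]] [[-7.190e-01  3.680e-01 -5.890e-01  1.358e+00]
 [ 6.950e-01  3.820e-01 -6.090e-01  8.960e-01]
 [ 1.000e-03 -8.470e-01 -5.310e-01  8.500e-01]
 [ 0.000e+00  0.000e+00  0.000e+00  1.000e+00]]
[[495.4   0.  278.9]
 [  0.  495.4 207.1]
 [  0.    0.    1. ]] [[ 0.917 -0.188  0.351  0.093]
 [-0.398 -0.465  0.791 -0.956]
 [ 0.014 -0.865 -0.501  0.7  ]
 [ 0.     0.     0.     1.   ]]
```

View pics/scene0b.png

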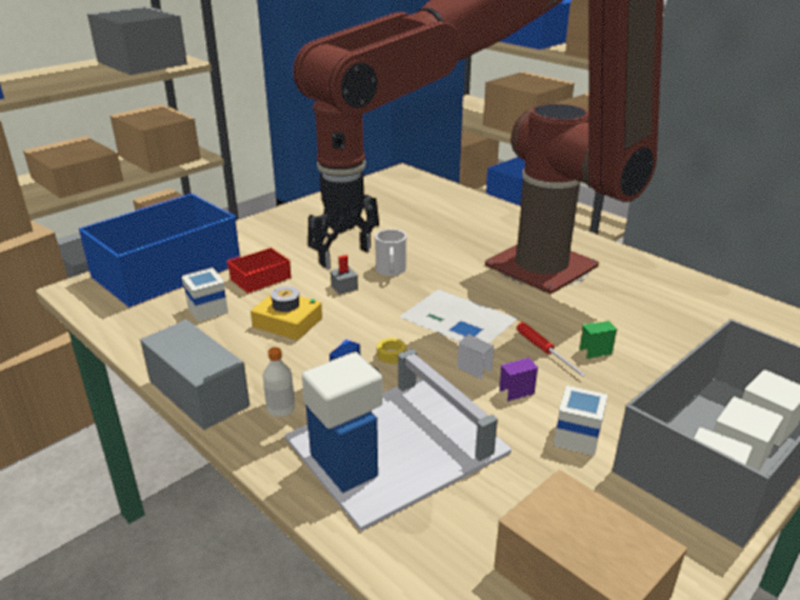

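View pics/side0b.png

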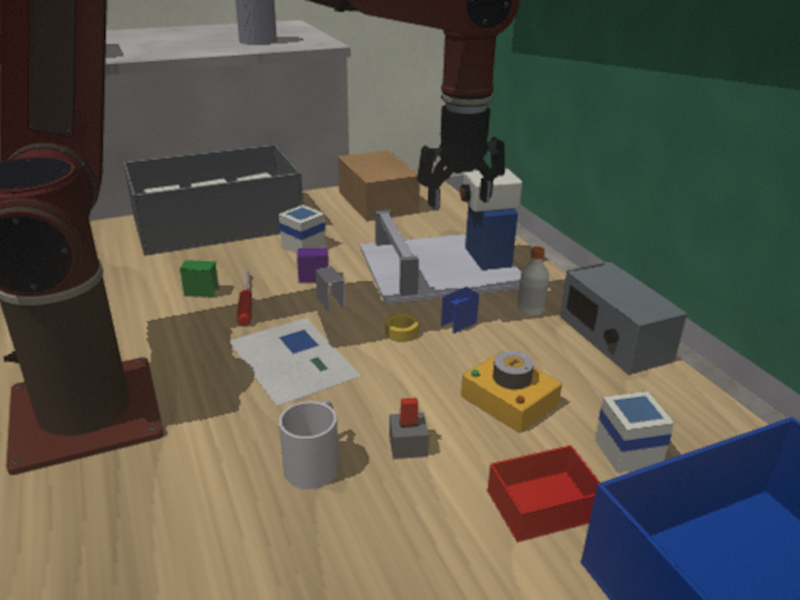

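The bracket is the bare grey one (scene 475,355; side 330,285). The purple, green and blue U shapes are decoys. The key and stand are at scene (343,270), the lock at (285,300), and the bar runs from (405,365) to (487,430). Next I'll get positions from the depth clouds.

```bash
cat > m.py <<'E'
from h import *
def rect(P,lo,hi,box):
    m=(P[...,2]>lo)&(P[...,2]<hi)&(P[...,0]>box[0])&(P[...,0]<box[1])&(P[...,1]>box[2])&(P[...,1]<box[3])
    Q=P[m]
    if len(Q)<8: return len(Q)
    r=cv2.minAreaRect((Q[:,:2]*1000).astype(np.float32))
    return len(Q),np.round(r[0],1),np.round(r[1],1),round(r[2],1),np.round(np.median(Q,0)*1000,1)
E
python3 - <<'E'
from m import *
C={n:cloud(n+'0') for n in('scene','side')}
# seeds at 800x600 -> orig
S={'scene':dict(brk=(475,343),bow=(343,262),turret=(285,293),bar=(445,385),lockbox=(262,315),tape=(391,343),stand=(343,282),carton=(583,402),mug=(390,237),glue=(275,355)),
 'side':dict(brk=(330,275),bow=(409,410),turret=(514,362),bar=(393,245),tape=(402,322),stand=(409,425),lockbox=(490,395))}
for n in S:
    im,P=C[n]
    for k,(u,v) in S[n].items():
        u,v=int(u*.7),int(v*.7); print(n,k,np.round(np.nanmedian(P[v-1:v+2,u-1:u+2].reshape(-1,3),0)*1000,0))
# ortho map
G=np.zeros((2,650,400,3),np.uint8)
for i,n in enumerate(C):
    im,P=C[n]; ok=np.isfinite(P[...,0])
    Q=P[ok]; c=im[ok]; o=np.argsort(Q[:,2]); Q=Q[o]; c=c[o]
    a=((0.95-Q[:,0])*1000).astype(int); b=((0.4-Q[:,1])*1000).astype(int)
    m=(a>=0)&(a<650)&(b>=0)&(b<800)&(Q[:,2]<.3)
    I=np.zeros((650,800,3),np.uint8); I[a[m],b[m]]=c[m]; I=cv2.dilate(I,np.ones((3,3)));
    cv2.imwrite(f'pics/ortho_{n}.png',I[:600,:,::-1])
E
```

```text
scene brk [447. 169.  63.]
scene bow [ 423. -249.   69.]
scene turret [ 607. -226.   73.]
scene bar [613. 242.  90.]
scene lockbox [ 663. -231.   42.]
scene tape [517.   8.  15.]
scene stand [ 438. -230.   32.]
scene carton [469. 426.  81.]
scene mug [ 252. -271.   71.]
scene glue [798.  13. 128.]
side brk [448. 171.  65.]
side bow [ 420. -260.   73.]
side turret [ 614. -216.   73.]
side bar [596. 211.  84.]
side tape [542.  40.  15.]
side stand [ 421. -260.   48.]
side lockbox [ 565. -238.   41.]
```

```bash
python3 - <<'E'
from m import *
for n in('scene','side'):
    im,P=cloud(n+'0')
    for k,lo,hi,b in [('brk',.058,.07,(.39,.50,.11,.23)),('bar',.085,.096,(.5,.72,.05,.4)),('base',.008,.016,(.4,.95,.0,.5)),('bow',.055,.09,(.38,.47,-.30,-.2)),('standtop',.036,.043,(.37,.48,-.31,-.2)),('turret',.068,.08,(.54,.68,-.3,-.15)),('lockbox',.042,.048,(.5,.74,-.36,-.1)),('tape',.018,.03,(.45,.6,-.06,.08)),('all63',.05,.075,(.4,.95,-.1,.2))]:
        print(n,k,rect(P,lo,hi,b))
    # dots and brass by colour
    hsv=cv2.cvtColor(im,cv2.COLOR_RGB2HSV)
    box=(P[...,2]>.035)&(P[...,2]<.085)&(P[...,0]>.53)&(P[...,0]<.72)&(P[...,1]>-.33)&(P[...,1]<-.13)
    g=box&(hsv[...,0]>45)&(hsv[...,0]<90)&(hsv[...,1]>90); w=box&(hsv[...,1]<50)&(hsv[...,2]>170)
    print('green',g.sum(),P[g].mean(0) if g.any() else 0,'white',w.sum(),P[w].mean(0) if w.any() else 0)
E
python3 - <<'E'
from m import *
a=load('scene0')[0][180:260,150:240]; b=load('side0')[0][235:305,315:400]
A=cv2.resize(a,(400,400),interpolation=cv2.INTER_CUBIC);B=cv2.resize(b,(400,400),interpolation=cv2.INTER_CUBIC)
cv2.imwrite('pics/lockcrop.png',np.hstack([A,B])[:,:,::-1])
E
```

```text
scene brk (178, array([447.4, 172.9]), array([42.7, 62.8]), 5.6, array([449.9, 173.5,  62.6]))
scene bar (624, array([611.5, 242.2]), array([242.1,  37.7]), 80.3, array([615.3, 256.5,  89.4]))
scene base (6111, array([634.1, 191.2]), array([434.5, 472.1]), 70.6, array([695.9, 266.9,  11.6]))
scene bow (67, array([ 424.2, -248.9]), array([18.1, 23. ]), 49.2, array([ 421.9, -249. ,   72. ]))
scene standtop (94, array([ 420.3, -251.5]), array([57.4, 52.3]), 70.9, array([ 426.4, -244.8,   39.6]))
scene turret (186, array([ 610.9, -216.6]), array([58.8, 56.2]), 33.8, array([ 611.9, -217.8,   74.9]))
scene lockbox (416, array([ 639. , -271.2]), array([101.8, 247.2]), 26.4, array([ 630.9, -199.2,   44.5]))
scene tape (146, array([530.9,  23.5]), array([61.1, 54.8]), 45.5, array([533. ,  25.3,  22.7]))
scene all63 (1099, array([692. , 104.8]), array([266.4, 563.7]), 74.4, array([801.4,  17.9,  62.3]))
green 4 [ 0.56134535 -0.18833606  0.04969618] white 100 [ 0.60969267 -0.21964233  0.07574889]
side brk (161, array([446.5, 171.9]), array([35.7, 67.4]), 4.4, array([444.6, 166.4,  64.9]))
side 
[... 156 characters left out ...]
.5, array([685.9, 192. ,  13.8]))
side bow (180, array([ 420.6, -255.9]), array([15. , 22.5]), 69.1, array([ 419.7, -258.7,   74.4]))
side standtop (305, array([ 421.4, -254.7]), array([53. , 50.9]), 71.8, array([ 414.7, -264.8,   41.3]))
side turret (437, array([ 609.1, -223.1]), array([62.4, 58.8]), 72.6, array([ 607.6, -226.3,   77. ]))
side lockbox (811, array([ 623.7, -263. ]), array([101. , 209.7]), 19.6, array([ 594.9, -248.2,   46.3]))
side tape (216, array([531.6,  20.4]), array([60.9, 59. ]), 67.4, array([529.7,  16.8,  24.9]))
side all63 (1042, array([629.5,  55.2]), array([297.8, 411.9]), 88.2, array([663.6,  21.7,  63.9]))
green 15 [ 0.56268629 -0.19307323  0.05215096] white 0 0
```

View pics/lockcrop.png

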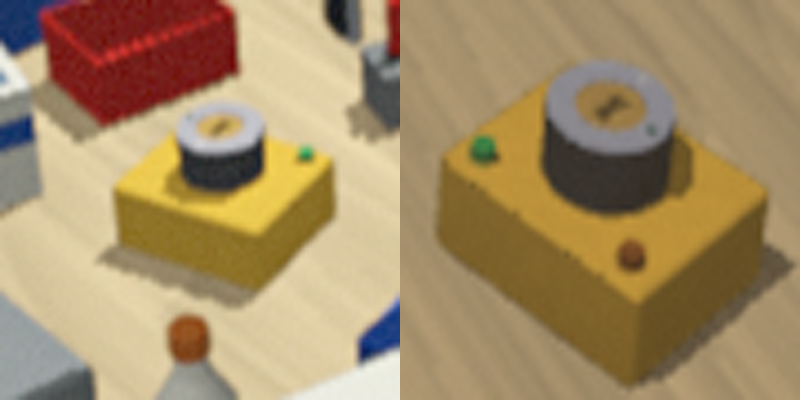

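```bash
cat >> h.py <<'E'
def wcloud(fn):
    im,d,K,T=load(fn); v,u=np.mgrid[:d.shape[0],:d.shape[1]]
    x=(u-K[0,2])/K[0,0]; y=(v-K[1,2])/K[1,1]; r=np.hypot(x,y)+1e-9
    t=np.tan(np.minimum(r,1.5)); P=np.stack([x/r*t*d,y/r*t*d,d],-1)@T[:3,:3].T+T[:3,3]
    P[(d<=0)|(r>1.3)]=np.nan; return im,P
PI=np.pi
def down(yaw): return [PI,0,yaw]
E
python3 - <<'E'
from h import *
L=[('b',(.447,.172,.17),PI/2+.087),('bar',(.611,.239,.24),PI/2-.17),('lock',(.61,-.22,.20),PI/2-.3),('key',(.42,-.254,.2),PI/2-.33)]
I=[]
for n,p,y in L:
    movep(p,down(y)); o=observe(); print(n,o['time_s'],np.round(o['eef_pos'],4),np.round(o['tcp_rot'],3),np.round(o['q'],2))
    im,d,c=snap('wrist','w1'+n); I.append(cv2.resize(im,(400,300),interpolation=cv2.INTER_AREA))
print(c['intrinsics'],np.round(c['world_from_camera'],3))
cv2.imwrite('pics/mont1.png',np.vstack([np.hstack(I[:2]),np.hstack(I[2:])])[:,:,::-1])
E
```

```text
b 1.15 [0.4483 0.1717 0.1709] [3.14  0.    1.657] [ 0.2  -0.08  1.96 -0.    1.26  0.12]
bar 1.9833 [0.6107 0.2381 0.2389] [-3.140e+00  1.000e-03  1.401e+00] [ 0.25  0.29  1.43 -0.    1.42  0.42]
lock 3.7167 [ 0.6104 -0.2188  0.2002] [ 3.141 -0.     1.272] [-0.47  0.3   1.49  0.    1.35 -0.17]
key 4.5583 [ 0.4212 -0.2541  0.2008] [3.14  0.    1.241] [-0.7  -0.08  1.9   0.    1.32 -0.37]
[[325.1922621    0.         282.11466149]
 [  0.         325.1922621  216.53467618]
 [  0.           0.           1.        ]] [[ 0.946 -0.311 -0.092  0.445]
 [-0.324 -0.906 -0.273 -0.184]
 [ 0.002  0.288 -0.958  0.343]
 [ 0.     0.     0.     1.   ]]
```

View pics/mont1.png

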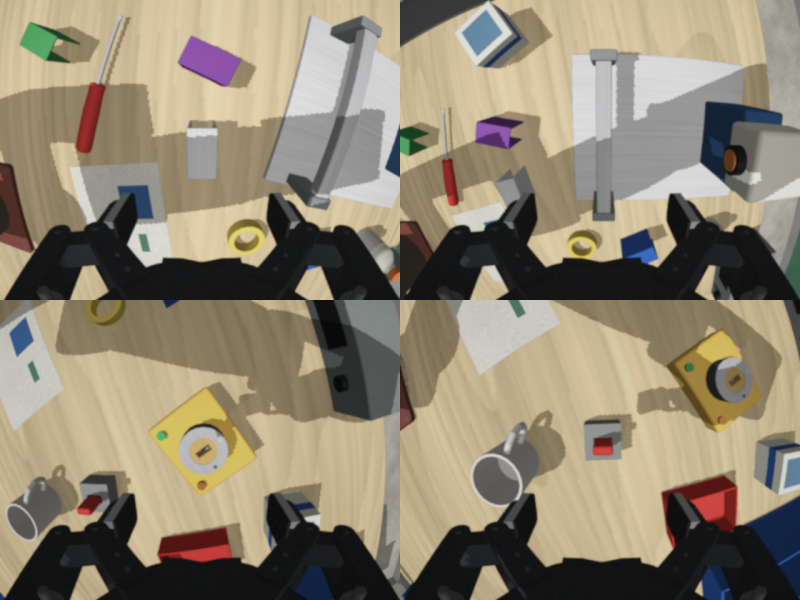

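The wrist views show the bracket squarely between the fingers, and the bar, lock and key unobstructed. Next come precise rectangle fits and a close crop of the lock and key.

```bash
python3 - <<'E'
from m import *
def R(fn,k,lo,hi,b): im,P=wcloud(fn); print(fn,k,rect(P,lo,hi,b))
R('w1b','brk',.058,.07,(.39,.50,.11,.23))
R('w1bar','bartop',.084,.096,(.5,.72,.05,.4))
im,P=wcloud('w1bar')
for lo,hi in((.14,.2),(.2,.28),(.28,.34)): R('w1bar','barmid',.084,.096,(.57,.65,lo,hi))
R('w1bar','base',.008,.016,(.4,.75,.0,.42))
R('w1key','bow',.075,.095,(.38,.47,-.30,-.2)); R('w1key','stand',.035,.045,(.37,.48,-.31,-.2))
for f in('w1lock','w1key'):
    R(f,'turret',.068,.08,(.54,.68,-.3,-.15)); R(f,'box',.042,.049,(.53,.70,-.31,-.13))
R('w1lock','bow',.07,.095,(.38,.47,-.30,-.2))
a=load('w1lock')[0][90:250,95:275]
b=load('w1key')[0][70:230,230:410]
cv2.imwrite('pics/lc2.png',np.hstack([cv2.resize(x,(400,356),interpolation=cv2.INTER_CUBIC) for x in(load('w1lock')[0][170:259,235:335],load('w1key')[0][150:239,230:330])])[:,:,::-1])
E
```

```text
w1b brk (2981, array([449.2, 171.2]), array([34. , 59.6]), 4.4, array([449. , 172.7,  62.6]))
w1bar bartop (5522, array([613. , 240.5]), array([239.2,  32.9]), 80.4, array([616.1, 255.7,  89.5]))
w1bar barmid (1070, array([602.1, 169.9]), array([63.5, 19.4]), 79.8, array([602.1, 171.5,  89.5]))
w1bar barmid (1827, array([613.9, 240. ]), array([84. , 19.7]), 79.9, array([613.8, 241.8,  89.5]))
w1bar barmid (1489, array([625.2, 309.9]), array([63.3, 19.7]), 80.4, array([625.2, 311. ,  89.6]))
w1bar base (27268, array([588.6, 209.7]), array([322.8, 418.5]), 0.0, array([665.5, 235.5,  11.6]))
w1key bow (424, array([ 422.8, -254.3]), array([12.1, 23.8]), 74.1, array([ 423.1, -253.2,   83.1]))
w1key stand (2025, array([ 422.8, -254.5]), array([51. , 49.9]), 73.5, array([ 425.1, -247.6,   39.6]))
w1lock turret (3529, array([ 611.9, -221.6]), array([58.7, 59.2]), 10.2, array([ 612.3, -220.1,   75.3]))
w1lock box (8080, array([ 611.9, -221.5]), array([ 98.9, 119.2]), 19.7, array([ 616.8, -205.4,   44.5]))
w1key turret (2737, array([ 610.9, -221.7]), array([58.8, 59.6]), 46.2, array([ 608.4, -221. ,   75.3]))
w1key box (5971, array([ 611.1, -221.5]), array([100.5, 119.4]), 19.4, array([ 593.5, -207.9,   44.6]))
w1lock bow (334, array([ 423.5, -253.7]), array([12.5, 24. ]), 72.9, array([ 426.6, -252.4,   81.8]))
```

View pics/lc2.png

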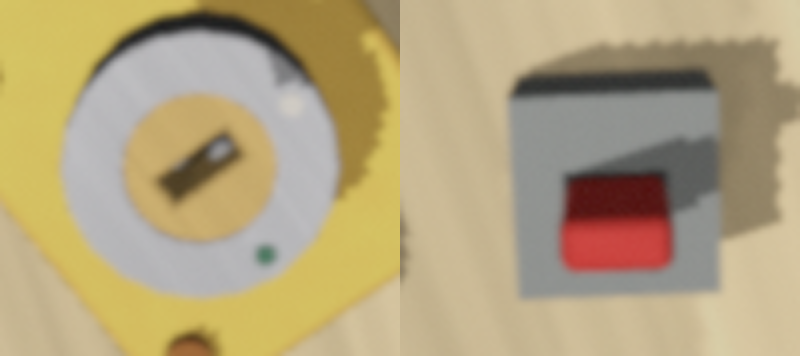

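Measured: bracket (449.2, 171.2) mm, yaw 4.4°. Bar mid (613.9, 240.5), yaw −9.8°. Key (423, −254), yaw −16.3°. Lock (611.5, −221.6), yaw 19.6°; the white and green dots agree with that yaw. Now I'll grasp the bracket and carry it above the bar.

```bash
cat >> h.py <<'E'
def st(m=''):
    o=observe(); print(m,round(o['time_s'],2),'p',np.round(o['eef_pos'],4),'r',np.round(o['tcp_rot'],3),'F',np.round(o['ft_force'],1),'M',np.round(o['torque'],2),'op',round(o['opening'],4)); return o
E
python3 - <<'E'
from h import *
y=PI/2+.077
gripper_to(.065)
movep((.4492,.1712,.13),down(y)); 
print(move_l((.4492,.1712,.030),feed=.15,max_force=10)); st('down')
gripper_to(.0,f_grip=45); st('grip')
move_l((.4492,.1712,.155),feed=.2); st('lift')
movep((.6139,.2405,.165),down(PI/2-.171)); hold(.2); st('over')
im,d,c=snap('wrist','w2'); snap('scene','s2')
s=load('s2')[0][190:330,240:390]
cv2.imwrite('pics/m2.png',np.hstack([cv2.resize(im,(400,300)),cv2.resize(s,(321,300),interpolation=cv2.INTER_CUBIC)])[:,:,::-1])
E
```

```text
False
down 7.36 p [0.45   0.1711 0.0307] r [ 3.14  -0.     1.647] F [-0.1 -0.  -0.3] M [-0.    0.   -0.01] op 0.0648
grip 7.74 p [0.4502 0.1714 0.0312] r [ 3.139 -0.     1.648] F [-0.6 -0.5  6.8] M [-0.09  0.11 -0.02] op 0.0335
lift 8.52 p [0.4482 0.171  0.1537] r [-3.14   0.     1.648] F [-1.1  0.5 -1.6] M [-0.02  0.03 -0.01] op 0.0335
over 9.47 p [0.6129 0.2401 0.1651] r [-3.141  0.     1.4  ] F [-0.6 -0.1 -1.7] M [ 0.04  0.02 -0.  ] op 0.0332
```

View pics/m2.png

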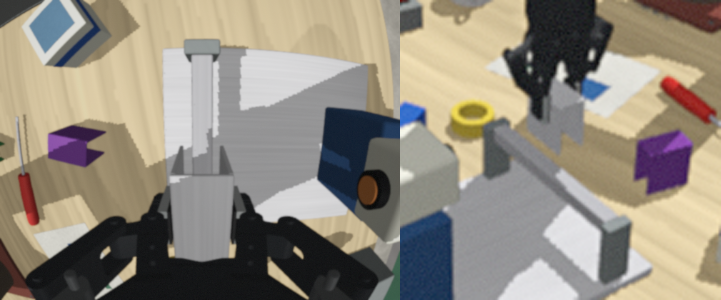

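The bracket is held level over the bar and lined up with it (bracket top at 200,215, bar at 202,110). I'll check the lateral offset from the same cloud, then lower.

```bash
python3 - <<'E'
from m import *
im,P=wcloud('w2')
Q=P[(P[...,2]>.18)&(P[...,2]<.215)&(abs(P[...,0]-.613)<.06)&(abs(P[...,1]-.24)<.07)]
v,u=np.mgrid[:420,:560]
top=(P[...,2]>.18)&(P[...,2]<.215)&(u>225)&(u<340)&(v>235)&(v<330)
print('top z',np.median(P[top][:,2]),cv2.minAreaRect((P[top][:,:2]*1000).astype(np.float32)))
bar=rect(P,.084,.096,(.59,.66,.28,.33));print(bar)
ex=np.array([np.cos(-.171),np.sin(-.171)])
print('bracket lateral',(P[top][:,:2]@ex).min(),(P[top][:,:2]@ex).max(),'bar',np.array(bar[1])/1000@ex)
# lower
p=observe()['eef_pos']; tz=np.median(P[top][:,2])
print(move_l((.6144,.2405,.082),feed=.12,max_force=8)); st('a')
print(move_l((.6144,.2405,.050),feed=.04,max_force=8)); st('b')
E
```

```text
top z 0.1964666254512132 ((614.6019287109375, 250.23077392578125), (39.29071807861328, 49.5908317565918), 80.83374786376953)
(2220, array([624.4, 304.9]), array([52.5, 20. ]), 81.5, array([624.5, 305.4,  89.6]))
bracket lateral 0.5382919361319409 0.587880130745478 bar 0.5634090061336131
False
a 10.41 p [0.6151 0.2407 0.0828] r [ 3.14e+00 -1.00e-03  1.40e+00] F [ 0.2 -0.8 -1.5] M [0.01 0.03 0.06] op 0.0337
True
b 10.97 p [0.6144 0.2405 0.0609] r [-3.141  0.     1.4  ] F [-1.  -0.2  5.9] M [ 0.    0.14 -0.02] op 0.0333
```

```bash
python3 - <<'E'
from h import *
from m import rect
gripper_to(.055); st('rel')
move_l((.6144,.2405,.16),feed=.15); 
movep((.60,.16,.25),down(PI/2-.171)); st()
im,d,c=snap('wrist','w3'); im2,P=wcloud('w3')
print('top',rect(P,.0915,.1,(.58,.65,.18,.30)),rect(P,.05,.1,(.55,.68,.1,.38)))
s,_,_=snap('side','s3')
cv2.imwrite('pics/m3.png',np.hstack([cv2.resize(im,(400,300)),cv2.resize(s[130:230,230:380],(400,300),interpolation=cv2.INTER_CUBIC)])[:,:,::-1])
E
```

```text
rel 11.32 p [0.6135 0.2403 0.0598] r [-3.14e+00  1.00e-03  1.40e+00] F [-0.5  0.3 -0.5] M [ 0.02  0.02 -0.03] op 0.0546
 12.69 p [0.5997 0.1598 0.2491] r [-3.141 -0.     1.399] F [ 0.   0.1 -0.9] M [ 0.01 -0.04 -0.01] op 0.055
top (2268, array([613.5, 237.3]), array([97.7, 34.4]), 79.4, array([614. , 239.7,  92.7])) (6672, array([613.5, 236.2]), array([230.7,  35.1]), 80.5, array([613.1, 237.6,  90.1]))
```

View pics/m3.png

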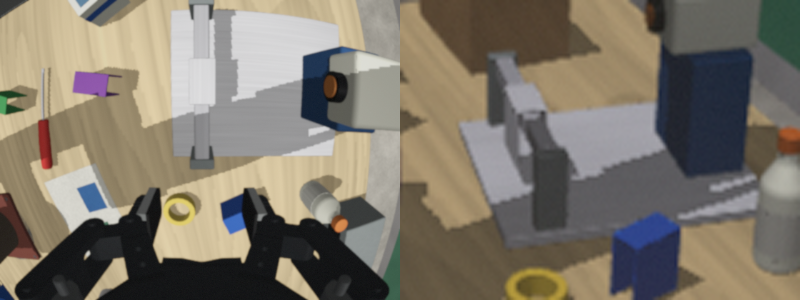

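The bracket sits mid-bar, top at 92.7 mm as expected, clear of both posts. Now the key.

```bash
python3 - <<'E'
from h import *
y=np.radians(163.7)
gripper_to(.045)
q=observe()['q']; 
print(inverse_kinematics((.423,-.2542,.12),down(y)))
movep((.423,-.2542,.12),down(y)); hold(.2); st('above')
print(move_l((.423,-.2542,.047),feed=.12,max_force=10)); st('down')
gripper_to(0,f_grip=90); st('grip')
move_l((.423,-.2542,.12),feed=.12); st('lift')
movep((.6115,-.2216,.16),down(y+np.radians(35.9))); hold(.2); st('over')
for n in('wrist','scene','side'): snap(n,n+'4')
w=load('wrist4')[0];a=load('scene4')[0][140:260,140:260];b=load('side4')[0][200:320,290:410]
f=lambda x,w,h:cv2.resize(x,(w,h),interpolation=cv2.INTER_CUBIC)
cv2.imwrite('pics/m4.png',np.vstack([np.hstack([f(w[150:400,150:420],324,300),f(a,300,300)]),np.hstack([f(b,300,300),np.zeros((300,324,3),np.uint8)])])[:,:,::-1])
E
```

```text
[-0.70106476  0.01725124  1.9684608   0.          1.15588061 -1.98737242]
above 15.23 p [ 0.4234 -0.254   0.1202] r [-3.141  0.     2.858] F [ 0.4 -0.6 -0.1] M [ 0.02  0.04 -0.02] op 0.0452
False
down 15.99 p [ 0.4234 -0.2545  0.0475] r [-3.141e+00  1.000e-03  2.857e+00] F [ 0.1 -0.6  0.3] M [-0.04  0.01  0.11] op 0.0448
grip 16.39 p [ 0.4237 -0.2547  0.048 ] r [-3.141e+00  2.000e-03  2.857e+00] F [-0.2 -0.2  5.2] M [0.1  0.18 0.04] op 0.0106
lift 17.15 p [ 0.4225 -0.2538  0.1192] r [ 3.141e+00 -1.000e-03  2.857e+00] F [ 0.5 -0.2 -1.4] M [ 0.03 -0.02  0.03] op 0.011
over 18.15 p [ 0.6101 -0.2222  0.1596] r [ 3.141e+00 -1.000e-03 -2.802e+00] F [0.1 0.2 0.4] M [ 0.01 -0.05 -0.04] op 0.011
```

View pics/m4.png

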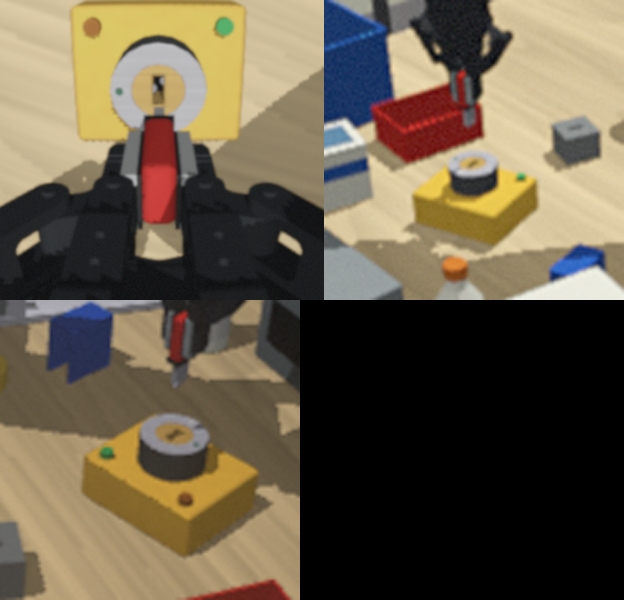

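The key is gripped upright and its blade lines up laterally with the slot (158,95 in the wrist crop). I'll do a guarded entry first.

```bash
python3 - <<'E'
from h import *
y=np.radians(163.7+35.9); X,Y=.6115,-.2216
move_l((X,Y,.115),feed=.1); hold(.1); st('pre')
print(move_l((X,Y,.1005),feed=.03,max_force=6)); st('entry')
for n in('scene','side','wrist'): snap(n,n+'5')
a=load('scene5')[0][160:240,150:250];b=load('side5')[0][220:300,310:410];w=load('wrist5')[0][150:310,180:380]
f=lambda x:cv2.resize(x,(400,320),interpolation=cv2.INTER_CUBIC)[:300]
cv2.imwrite('pics/m5.png',np.vstack([np.hstack([f(a),f(b)]),np.hstack([f(w),f(w)*0])])[:,:,::-1])
E
```

```text
pre 19.0 p [ 0.6121 -0.2219  0.1159] r [-3.140e+00  1.000e-03 -2.799e+00] F [-0.7  0.4 -1. ] M [-0.01  0.   -0.01] op 0.0111
False
entry 19.63 p [ 0.6114 -0.2217  0.1004] r [ 3.142 -0.    -2.8  ] F [-0.6 -1.6 -1.1] M [-0.22 -0.09  0.01] op 0.011
```

View pics/m5.png

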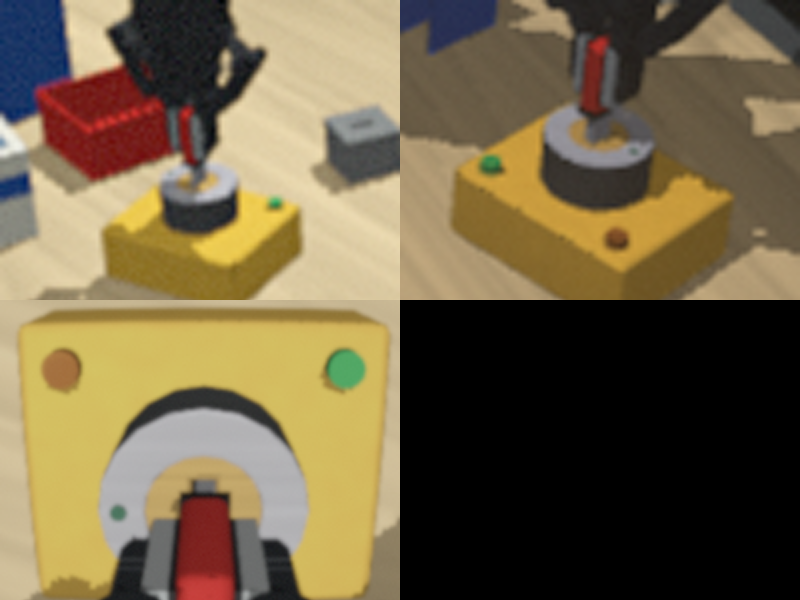

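The blade is in the slot with only about 2 N of side force. Now I'll push down in small steps with twists, logging force and depth.

```bash
python3 - <<'E'
from h import *
y=np.radians(163.7+35.9); X,Y=.6115,-.2216
zc=.0975; s=1
for i in range(24):
    s=-s
    hit=move_l((X,Y,zc),feed=.03,rotation=down(y+s*.06),max_force=30)
    o=st(f'{i} {zc:.4f} {hit}')
    lag=o['eef_pos'][2]-zc; F=o['ft_force'][2]
    if o['time_s']>40 or F>35: break
    if o['eef_pos'][2]<.0845 and F>18: break
    zc=max(zc-.002,.079) if F<30 else zc
move_l((X,Y,zc),feed=.03,rotation=down(y)); st('end')
E
```

```text
0 0.0975 False 20.03 p [ 0.6119 -0.2222  0.0979] r [-3.140e+00  1.000e-03 -2.858e+00] F [ 1.8 -2.4 -1.3] M [-0.65 -0.2   0.02] op 0.0103
1 0.0955 False 20.3 p [ 0.612  -0.2221  0.0958] r [-3.140e+00  1.000e-03 -2.742e+00] F [ 2.2 -3.  -1.4] M [-0.82 -0.55  0.02] op 0.0107
2 0.0935 False 20.57 p [ 0.6121 -0.2226  0.0939] r [-3.139e+00  1.000e-03 -2.861e+00] F [ 3.1 -5.5 -1.9] M [-1.15 -0.63  0.04] op 0.011
3 0.0915 False 20.83 p [ 0.612  -0.2223  0.0917] r [-3.140e+00  1.000e-03 -2.743e+00] F [ 3.8 -5.2 -2.1] M [-1.02 -0.75  0.06] op 0.011
4 0.0895 False 21.1 p [ 0.6118 -0.2222  0.09  ] r [-3.14   0.    -2.859] F [ 1.7 -5.5  2. ] M [-0.97 -0.29  0.02] op 0.0112
5 0.0875 False 21.37 p [ 0.612  -0.2219  0.0882] r [-3.141e+00  1.000e-03 -2.739e+00] F [ 2.9 -4.1  3.1] M [-0.68 -0.4   0.06] op 0.0109
6 0.0855 False 21.63 p [ 0.6122 -0.2215  0.0857] r [-3.141e+00  2.000e-03 -2.858e+00] F [ 4.1 -3.   0.6] M [-0.51 -0.95  0.1 ] op 0.0109
7 0.0835 False 21.9 p [ 0.6118 -0.2216  0.0836] r [-3.141e+00  1.000e-03 -2.740e+00] F [ 3.4 -4.1  1.7] M [-0.71 -0.66  0.09] op 0.0111
8 0.0815 False 22.17 p [ 0.6119 -0.2217  0.083 ] r [-3.141e+00  1.000e-03 -2.861e+00] F [ 0.5 -1.7 10.1] M [-0.33  0.03  0.02] op 0.0109
9 0.0795 False 22.43 p [ 0.6121 -0.2218  0.0829] r [-3.141e+00  1.000e-03 -2.740e+00] F [-5.7  0.1 20.4] M [0.01 0.91 0.05] op 0.011
end 22.68 p [ 0.6121 -0.2218  0.0829] r [-3.141e+00  1.000e-03 -2.801e+00] F [-4.3  0.2 19.4] M [0.02 0.96 0.04] op 0.0109
```

The stop came at TCP z 0.0829, against 0.083 expected for fully home. Before turning, I'll check the red grip's top height (should be 119 mm) from the wrist and other depth views.

```bash
python3 - <<'E'
from h import *
for n in('wrist','scene','side'):
    snap(n,n+'6')
    for k in '5','6':
        im,P=(wcloud if n=='wrist' else cloud)(n+k)
        h=cv2.cvtColor(im,cv2.COLOR_RGB2HSV)
        m=((h[...,0]<8)|(h[...,0]>172))&(h[...,1]>130)&(abs(P[...,0]-.6115)<.025)&(abs(P[...,1]+.2216)<.025)
        z=P[m][:,2]; print(n,k,m.sum(),np.round(np.percentile(z,[0,2,10,50,90,98,100]),4))
f=lambda x:cv2.resize(x,(400,300),interpolation=cv2.INTER_CUBIC)
cv2.imwrite('pics/m6.png',np.hstack([f(load('scene6')[0][165:225,160:240]),f(load('side6')[0][225:285,320:400])])[:,:,::-1])
E
```

```text
wrist 5 2417 [0.0951 0.0981 0.1074 0.1348 0.1364 0.137  0.1384]
wrist 6 2416 [0.0779 0.0802 0.0899 0.1173 0.1189 0.1196 0.1206]
scene 5 71 [0.0986 0.0994 0.1071 0.1374 0.4751 0.4758 0.4765]
scene 6 64 [0.0765 0.0818 0.088  0.1183 0.4578 0.4588 0.459 ]
side 5 161 [0.0976 0.1006 0.1065 0.1379 0.4784 0.4787 0.479 ]
side 6 144 [0.0821 0.083  0.0895 0.1201 0.4608 0.4611 0.4613]
```

View pics/m6.png

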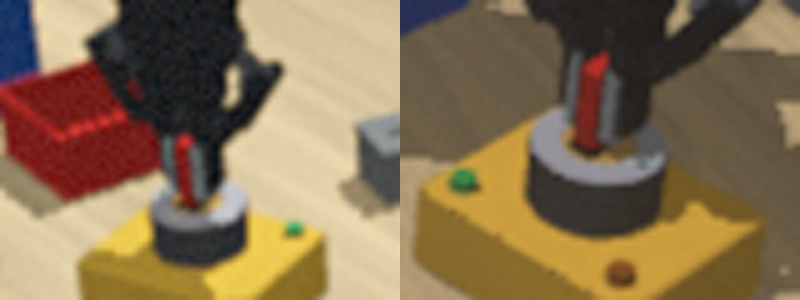

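The key is home: grip top measures 119 mm and its underside is on the brass face in both views. Now I'll turn it clockwise in steps, watching the moment.

```bash
python3 - <<'E'
from h import *
y=np.radians(163.7+35.9); X,Y=.6117,-.2216
move_l((X,Y,.081),feed=.03); o=st('relax'); y0=o['tcp_rot'][2]
for a in [.2,.4,.6,.8,1.0,1.2,1.4,1.55,1.65,1.70,1.75,1.8]:
    move_l((X,Y,.081),feed=.05,rotation=down(y-a)); o=st(f'{a}')
    if abs(o['torque'][2])>.6 or np.linalg.norm(o['ft_force'])>45: print('stop');break
E
```

```text
relax 23.08 p [ 0.612  -0.2217  0.083 ] r [-3.141  0.    -2.8  ] F [-1.  -1.9 11.8] M [-0.24  0.4   0.06] op 0.0109
0.2 23.43 p [ 0.6121 -0.2218  0.083 ] r [-3.141e+00  1.000e-03 -3.001e+00] F [-2.3 -1.7 12.4] M [-0.2   0.45  0.02] op 0.0111
0.4 23.78 p [ 0.6121 -0.2219  0.083 ] r [-3.141e+00  1.000e-03  3.082e+00] F [-1.5 -2.9 13.3] M [-0.27  0.27  0.04] op 0.0109
0.6 24.13 p [ 0.6119 -0.2218  0.083 ] r [-3.141  0.     2.882] F [-2.8 -1.4 11.7] M [-0.23  0.41  0.07] op 0.0109
0.8 24.48 p [ 0.6124 -0.2219  0.083 ] r [-3.142e+00  2.000e-03  2.682e+00] F [ 0.3 -1.9 11.4] M [-0.4   0.04  0.09] op 0.0113
1.0 24.83 p [ 0.6125 -0.222   0.083 ] r [3.141e+00 2.000e-03 2.482e+00] F [-0.6 -2.7 10.5] M [-0.4  -0.01  0.13] op 0.0108
1.2 25.18 p [ 0.6124 -0.2221  0.083 ] r [3.141e+00 2.000e-03 2.282e+00] F [-0.8 -2.7 11. ] M [-0.46  0.05  0.13] op 0.0109
1.4 25.53 p [ 0.6124 -0.2222  0.083 ] r [3.141e+00 2.000e-03 2.082e+00] F [-1.4 -2.8 11.2] M [-0.55 -0.01  0.15] op 0.0112
1.55 25.83 p [ 0.6122 -0.2222  0.083 ] r [3.141e+00 2.000e-03 1.932e+00] F [-1.3 -3.2 11.9] M [-0.49  0.18  0.07] op 0.0108
1.65 26.08 p [ 0.6121 -0.2222  0.083 ] r [3.141e+00 1.000e-03 1.832e+00] F [-1.5 -3.9 12.5] M [-0.49  0.22  0.13] op 0.0113
1.7 26.33 p [ 0.6119 -0.2222  0.083 ] r [3.141e+00 1.000e-03 1.783e+00] F [-2.2 -2.8 13.5] M [-0.49  0.4   0.13] op 0.0109
1.75 26.58 p [ 0.6117 -0.2222  0.083 ] r [-3.141e+00  1.000e-03  1.733e+00] F [-3.9 -2.1 12.6] M [-0.5   0.49  0.22] op 0.0109
1.8 26.83 p [ 0.6116 -0.2221  0.083 ] r [-3.141e+00  1.000e-03  1.684e+00] F [-2.7 -2.  12.8] M [-0.4   0.62  0.54] op 0.011
```

The moment rose sharply (0.22 to 0.54 N m) between 1.75 and 1.80 rad, so the plug is on its stop. I'll hold briefly and take a final look.

```bash
python3 - <<'E'
from h import *
from m import rect
hold(1.0); st('held')
for n in('wrist','scene','side'): snap(n,n+'7')
im,P=wcloud('wrist7'); h=cv2.cvtColor(im,cv2.COLOR_RGB2HSV)
m=((h[...,0]<8)|(h[...,0]>172))&(h[...,1]>130)&(abs(P[...,0]-.6115)<.025)&(abs(P[...,1]+.2216)<.025)&(P[...,2]>.114)
print('bow',np.percentile(P[m][:,2],50),cv2.minAreaRect((P[m][:,:2]*1000).astype(np.float32)))
im,P=cloud('scene7'); print('bracket',rect(P,.0915,.1,(.58,.65,.18,.30)))
f=lambda x,w,h:cv2.resize(x,(w,h),interpolation=cv2.INTER_CUBIC)
cv2.imwrite('pics/m7.png',np.vstack([f(load('scene7')[0][140:320,100:460],800,400),np.hstack([f(load('wrist7')[0],300,200),f(load('side7')[0][210:290,300:420],300,200),f(load('side7')[0],200,200)])])[:,:,::-1])
E
```

```text
held 27.83 p [ 0.6116 -0.2221  0.083 ] r [-3.141e+00  1.000e-03  1.684e+00] F [-3.7 -2.8 13. ] M [-0.37  0.58  0.59] op 0.0112
bow 0.11812506687572757 ((611.4862060546875, -219.98646545410156), (11.607144355773926, 24.017852783203125), 7.371422290802002)
bracket (194, array([613.2, 240.3]), array([117.7,  35.4]), 79.8, array([613.3, 243.6,  93.1]))
```

View pics/m7.png

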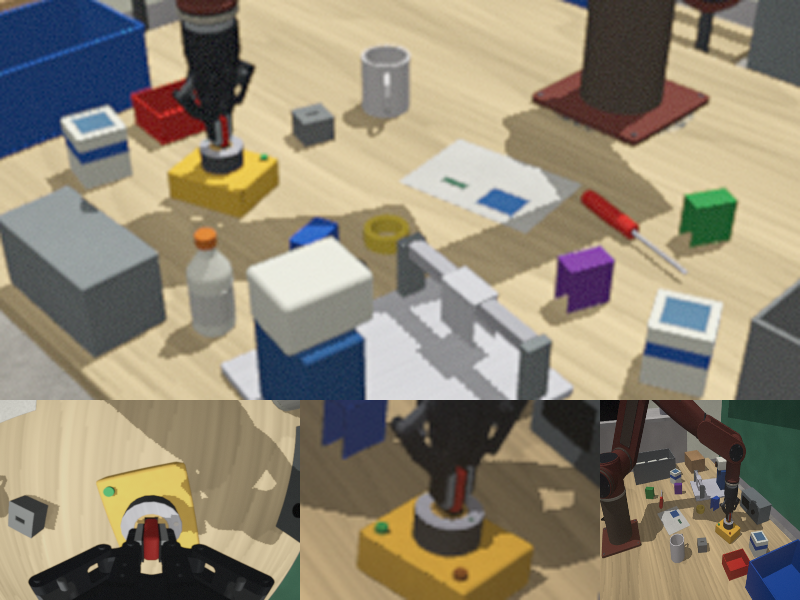

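```bash
python3 -c "
from h import *
job_done(); st()"
```

```text
the job is handed in; nothing more can be done
the job is handed in; nothing more can be done
```

The job is handed in at about 28 s of the 72 s allowed. The bracket is hung on the bar, and the key is home, turned and still gripped.

- **Bracket:** I gripped the aluminium bracket across its legs, lowered it over the bar until it touched, and let go. Its top measures about 93 mm, which means it is resting on the bar. It sits mid-bar, clear of both posts, and looked unmoved in the last picture.
- **Key insertion:** I pushed the key in with small twists of ±0.06 rad. It stopped at tool height 82.9 mm, against 83 mm expected for fully home. The grip's top measured about 119 mm before I turned it. The pins resisted with only about 3–5 N, less than the 10–15 N stated. The depth and the pictures both show the key home.
- **Turn:** I turned the hand 1.80 rad clockwise. The moment rose from 0.22 to 0.54 N m over the last 0.05 rad, so the plug appears to be on its stop. It held steady for 1 s with about 13 N of downward push. The key itself measured about 1.78 rad round, which fits the stop at 1.57 plus play. I had no direct reading of the plug angle.
- **Everything else:** nothing else looked moved in the last pictures. I viewed 11 pictures, one over the budget, using the extra for the final check.

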